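# Free the spacing guide and hold it at its notch

### The arm

A 6-joint arm with a two-finger parallel gripper is mounted at the origin on the work surface. World frame = base frame: x ahead of the robot, y to its left, z up, the work surface at z = 0. Lengths are in mm, angles in rad, forces in N, time in s.
With the tool pointing down it reaches from about 275 to 1000 mm from the base axis. Payload 8.4 kg.
Tool frame: the origin (TCP) lies at the very end of the fingers, on their centre line; the grasp point (between the pads) lies 19 mm behind it; z points along the fingers, y is the direction in which the jaws open and shut (so a half turn about z gives the same grasp; the last joint's range is limited). The gripper opens to 85 mm and grips with 20 to 120 N. Pads are 22 mm wide; open, the fingers measure 114 mm over their backs; the gripper's body (76 mm by 85 mm) begins 54 mm behind the grasp point. The pads swing forward as they close: fully open they stand 13 mm farther back than shut.
Start: joints at [-1.224, 0.353, 1.633, -0, 1.155, -0.002], TCP at [213.605, -587.368, 231.281] pointing down, gripper open.
Joint ranges: [-2.63, 2.63], [-0.92, 2.1], [0.06, 2.66], [-1.3, 4.44], [0, 2.69], [-3.02, 3.02]. Speed limits (rad/s): [2.22, 2.22, 2.79, 3.14, 3.14, 3.14].

### API

Orientations are given as [roll, pitch, yaw] about the fixed x, y, z axes, in that order (R = Rz(yaw) Ry(pitch) Rx(roll)).
In Python, from rig import sense, grab_frame, get_calibration, sign_off, boxes_of, trace gives the robot as it stands.
- The arm moves only by the tool servo_tool, never from a script. Its argument "rows" is a list of rows, each a list of 3 entries, a list of its own where there are three numbers: the finger opening in mm, from 0 to 85.4, then the shift along the tool's x, y, z in mm, then the turn, a rotation vector about the tool's x, y, z in degrees. A call has 1 to 8 rows; each row shifts and turns the commanded pose from where the row before left it, along the tool's axes as they then stand; what a row does not reach is not made up. A row lasts 1/8 s, in which the tool goes at most 62.5 mm and 10.7 degrees, less where a joint would pass 70% of its speed; a pose out of reach is approached as far as the arm can. A call is refused whole if a number of a shift passes 62.5 or a number of a turn 10.7, either way. A call with a gripper value outside its range is refused whole. The fingers move at their own pace and stop on an object; "force" is the grip in N (left out, the last holds). Time passes only in rows, so rows that do not move let the fingers close. It gives the time, the measured TCP pose, the force and the opening at its end, in the units of the state.
- sense(): the state, without advancing time (a new reading comes with each control period).
- grab_frame(name): name is "scene" or "top" or "wrist"; returns the picture (400x640x3 uint8, blue, green, red); there is no depth.
- get_calibration(name): a dict with "intrinsics" (3x3 intrinsics, pixels), "world_to_cam" (4x4, takes a point from world to camera coordinates). Camera axes: x right, y down, z forward; pixel columns grow to the right and rows downward; lengths in mm; the calibration is good to about 2 mm. A picture is of the moment at which its call begins: read the wrist's pose just before it. get_calibration takes no time and is no camera call; for the wrist camera it gives the pose at the moment of the call.
- sign_off(): hands the job in, once; it reports no verdict.
Trained networks look in the newest picture that a camera, given by its name, has taken for a name from the list of things; names that differ only in an ending like _2 or _b are one class to them, and where a whole thing is asked for, a point or a joint stands for the part that bears it (a point fixed in the world has none). Each returns a list of dicts, best first, with "conf" (0 to 1); they miss things now and then, are a little off and sometimes report something else, mostly with a low value. They report only what shows in the picture. A call takes as long as a camera call.
- boxes_of(camera, thing): "centre" ([x, y, z] in mm, in the coordinates of the camera as it stood for that picture, good to about 4 mm: the middle of the surface that is visible of it).
- trace(camera, thing): "mask" (400x640 bool, what is visible of it).
The state is a dict: "clock": time; "qpos": joint angles; "qvel": joint speeds; "joint_efforts": joint torques, N m; "eef_pos": TCP position; "tcp_rot": TCP orientation; "contact_force": force on the tool from outside, world axes, zero at the start; "wrist_torque": the same for the moment, N m; "opening": opening from 0.0 (shut) to 1.0 (fully open).
Only numpy, scipy, OpenCV 4.12 (cv2) and the standard library are available. Lean on these libraries where they do the work, as an engineer would, in place of code of your own. Each camera call takes 0.05 s, during which the arm holds its last target. There are 200 camera calls.

### The job

On the writing board, loosen the clamp knob on the spacing guide's carriage by turning it about a quarter turn counter-clockwise (seen from above), and leave it loose. Then slide the carriage along its rail towards the index block until its spring ball clicks into the notch between the block's two pins, and finish while still holding the carriage between the fingers, at rest in the notch, so that the writer can use the straightedge. Leave everything else on the table where it is.

Things in the scene. Friction and masses are not known exactly. Their poses are not given: they have to be found in the camera images.
- writing_board: plywood writing board 380 (x) by 540 (y) mm, 12 mm thick, fixed flat on the table, with red paper on its far part. Origin: on the table, under the middle of the guide rail. y runs along the rail (to the robot's left), an aluminium bar 22 mm wide, 14 mm high, 460 mm long on the side towards the robot; x points away from the robot. Turned up to 0.25 rad.
- carriage: grey carriage of the spacing guide, straddling the rail: 60 mm (x) by 150 mm (y, along the rail), its flat top 41 mm above the table. Axes: the board's; origin: its middle, on the board's top. It only slides along the rail: it starts near the right end (-y), 110 to 270 mm short of the notch, and goes left (+y), dragging with 1 N when free. The knob stands on its right half, the grip post on its left. A 30 mm wide straightedge reaches 225 mm out over the paper.
- knob (a joint): the clamp knob's angle about its upright axis: 0 is fully tight, it grows counter-clockwise seen from above, to a stop at 1.75 rad. It starts between 0 and 0.2 (tight). The clamp presses a brake on the rail that holds the carriage against 20 N or more and has let go by 0.9 rad; take it to about 1.5. It resists with about 0.15 N m and stays where it is left.
- knob_bar (a point): middle of the knob's black grip bar, 14 mm wide, 54 mm long, top 81 mm above the table, on a 42 mm disc whose top is 53 mm above the table. The point is on the knob's axis, 67 mm above the table, 45 mm in -y from the carriage's middle. x is across the bar, y along it, turning with the knob: tight, the bar lies along the rail; free, across it.
- grip_post (a point): the carriage's black grip post: 16 mm (x, across the rail) by 26 mm (y, along the rail), its top 81 mm above the table, standing on the carriage's flat top (41 mm), 45 mm in +y from the carriage's middle. This point is on its axis, 67 mm above the table. Axes of the carriage.
- detent_ball (a point): sprung steel ball, 12 mm across, on the end of the short brass plunger at the carriage's side towards the robot. This point is fixed to the carriage at the ball's centre when fully out: 35 mm above the table, 50 mm in -x from the carriage's middle, 45 mm in -y from the grip post. Axes of the carriage.
- notch (a point): notch of the steel index block, fixed on the board beside the rail: the gap between two upright pins 12 mm across, 20 mm apart (centres) along the rail (y). The point is midway between them, 35 mm above the table. Seated, detent_ball is level with it along y (6 mm apart in x). Passing a pin takes 4 to 8 N; within 7 mm of the notch the ball draws the free carriage to its middle with up to 5 N.
- weight_left: bystander, to be left alone: brass bar paperweight 150 x 26 x 22 mm lying across the left end of the red paper; origin under its centre
- weight_right: bystander, to be left alone: the same brass bar paperweight, at the right end of the red paper; origin under its centre
- seal: bystander, to be left alone: marble stamp 22 x 22 x 56 mm, upright on the board's far edge; origin under its centre
- ink_bottle: bystander, to be left alone: flat dark ink bottle 45 x 60 x 145 mm left of the board; origin under its centre
- ink_stone: bystander, to be left alone: dark ink stone 130 x 100 x 26 mm right of the board; origin under its centre
- bamboo_cup: bystander, to be left alone: round cup, 72 mm across, 70 mm high, right of the board; origin under its centre
- brush_pot: bystander, to be left alone: pot 84 mm across, 110 mm high, brushes standing in it up to 270 mm, left of the board; origin under its centre
- brush_rest: bystander, to be left alone: white ceramic brush rest 30 x 160 x 20 mm left of the board; origin under its centre

How it is judged:
By the outcome, as a careful person would: the job done as asked, in the order asked, and still so for the second after the job is handed in, while the arm keeps its last pose, push and grip.
It also fails if it takes over 54 s, if anything falls off the work surface, if the arm or the gripper's body presses on something with over 40 N, if the wrist force passes 120 N, or if a joint passes its speed limit or range.

## Working session

There is one attempt and no reset: what is moved stays moved. The work goes in short steps, Python scripts to look and compute and a tool call to move; the robot and the scene stay as the last step left them, time stands still between calls to the robot, and variables do not carry over. Pictures are saved under pics/ and viewed, about 8 in all and at most 12, crops included, and the job is handed in when it is done.

Besides the shell and the picture viewer there is one more tool, called in YAML: its name, and indented under it one key for each argument. servo_tool: Moves the arm, as the interface text tells. Its arguments: {"type":"object","properties":{"rows":{"type":"array","items":{"type":"array"}},"force":{"type":"number"}},"required":["rows"]}

```bash
mkdir -p pics; python3 - <<'E'
from rig import *
import cv2,numpy as np
s=sense();print(s)
for c in ["top","scene"]:
    im=grab_frame(c);cv2.imwrite(f"pics/{c}0.png",im)
    M=np.linalg.inv(np.array(get_calibration(c)["world_to_cam"]))
    for t in ["writing_board","carriage","knob","knob_bar","grip_post","detent_ball","notch"]:
        try:
            for b in boxes_of(c,t)[:2]: print(c,t,round(b["conf"],2),(M@np.r_[b["centre"],1])[:3].round(1))
        except Exception as e: print(c,t,e)
E
```

```text
{'clock': 0.0, 'qpos': array([-1.22443235e+00,  3.53653892e-01,  1.63415624e+00,  2.02000028e-05,
        1.15517955e+00, -2.37034145e-03]), 'qvel': array([-7.32813445e-05, -1.54467923e-03,  1.51873261e-03,  6.29437935e-04,
       -4.38061689e-04,  7.54700054e-04]), 'joint_efforts': array([-1.89687511e-03, -6.05255771e+01, -3.42065012e+01, -2.03396730e-04,
        9.62781633e-03, -5.79021162e-05]), 'eef_pos': array([ 213.42736958, -586.91617745,  230.54863007]), 'tcp_rot': array([-3.14019567e+00, -2.17802967e-05,  3.48726136e-01]), 'contact_force': array([-0.38873365,  0.6805488 ,  1.0566066 ]), 'wrist_torque': array([-0.00478635, -0.05287556,  0.0689126 ]), 'opening': 0.9971527860690999}
top writing_board 0.66 [590.  -21.2  14.7]
top carriage 0.96 [ 530.8 -155.2   44.9]
top knob 0.43 [ 523.4 -211.3   65. ]
top knob_bar 0.7 [770.9 -94.   56.6]
top knob_bar 0.44 [ 528.5 -218.1   74.7]
top grip_post 0.81 [ 533.9 -160.4   42.9]
top grip_post 0.35 [769.2 -93.9  55.5]
top detent_ball 0.81 [ 533.4 -155.3   40.6]
top notch 0.66 [429.9 -12.7  20. ]
top notch 0.39 [633.8 198.5  34.5]
scene writing_board 0.66 [616.8  29.5   8.9]
scene writing_board 0.26 [645.7 202.2  34.9]
scene carriage 0.59 [ 538.3 -150.7   37.1]
scene knob 0.66 [ 529.6 -207.3   66.9]
scene grip_post 0.67 [ 537.3 -146.3   39. ]
scene detent_ball 0.8 [ 541.3 -149.2   39.5]
```

View pics/top0.png

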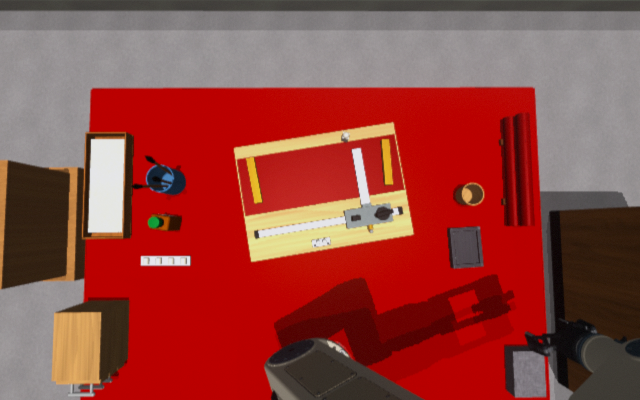

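View pics/scene0.png

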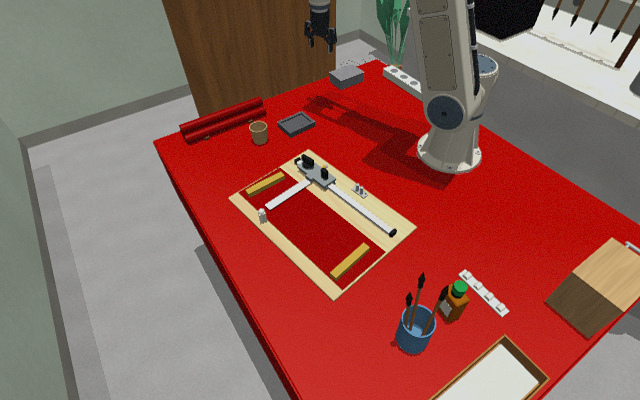

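Board yaw is about +0.165 rad, with the carriage at the right end. I'm moving nearer for the wrist camera.

servo_tool:
  rows:
    - [85,[48,-34,-5],[0,0,0]]
    - [85,[48,-34,-5],[0,0,0]]
    - [85,[48,-34,-5],[0,0,0]]
    - [85,[48,-34,-5],[0,0,0]]
    - [85,[48,-34,-5],[0,0,0]]
    - [85,[48,-34,-5],[0,0,0]]
    - [85,[48,-34,-5],[0,0,0]]
    - [85,[48,-34,-5],[0,0,0]]

```text
clock: 1.8
eef_pos: [482.5, -198.9, 271.8]
tcp_rot: [3.141, -0.001, 0.349]
contact_force: [0.8, -1.2, -0.4]
opening: 0.995
```

servo_tool:
  rows:
    - [85,[0,0,0],[0,0,-10]]
    - [85,[0,0,0],[0,0,-10]]
    - [85,[0,0,0],[0,0,-10]]
    - [85,[0,0,0],[0,0,-10]]
    - [85,[0,0,0],[0,0,-10]]
    - [85,[0,0,0],[0,0,-10]]
    - [85,[0,0,0],[0,0,-10]]
    - [85,[0,0,0],[0,0,-10]]

```text
clock: 2.8
eef_pos: [481.5, -200.5, 271.4]
tcp_rot: [3.141, 0.0, 1.751]
contact_force: [-0.1, 0.4, 0.3]
opening: 0.996
```

```bash
cat > h.py <<'E'
from rig import *
import cv2,numpy as np
def ray(c,uv,z,cal=None):
    cal=cal or get_calibration(c);K=np.array(cal["intrinsics"]);M=np.linalg.inv(np.array(cal["world_to_cam"]))
    d=M[:3,:3]@np.linalg.inv(K)@np.r_[uv,1];o=M[:3,3]
    return (o+d*(z-o[2])/d[2]).round(1)
def st():
    s=sense();print("t",round(s["clock"],2),"p",s["eef_pos"].round(1),"r",s["tcp_rot"].round(3),"F",s["contact_force"].round(1),"Tz",s["wrist_torque"].round(2),"op",round(s["opening"]*85.4,1),"q",s["qpos"].round(2))
E
python3 - <<'E'
from h import *
st();cal=get_calibration("wrist");im=grab_frame("wrist");cv2.imwrite("pics/w1.png",im)
M=np.linalg.inv(np.array(cal["world_to_cam"]));print(M.round(2))
for t in ["carriage","knob","knob_bar","grip_post","detent_ball","notch"]:
    for b in boxes_of("wrist",t)[:2]: print(t,round(b["conf"],2),(M@np.r_[b["centre"],1])[:3].round(1))
E
```

```text
t 2.8 p [ 481.5 -200.5  271.4] r [3.141 0.    1.751] F [-0.1  0.4  0.3] Tz [ 0.06  0.02 -0.  ] op 85.1 q [-0.4   0.15  1.81 -0.    1.18 -0.58]
[[ 9.8000e-01  1.7000e-01  5.0000e-02  4.6909e+02]
 [ 1.8000e-01 -9.4000e-01 -2.9000e-01 -1.2637e+02]
 [ 0.0000e+00  3.0000e-01 -9.6000e-01  4.1408e+02]
 [ 0.0000e+00  0.0000e+00  0.0000e+00  1.0000e+00]]
carriage 0.96 [ 532.8 -155.9   41.9]
carriage 0.46 [ 520.4 -210.6   74.7]
knob 0.95 [ 526.5 -210.3   77.3]
knob_bar 0.64 [ 522.  -212.5   77.3]
grip_post 0.66 [ 527.2 -154.    41.9]
detent_ball 0.83 [ 531.4 -153.7   42.5]
notch 0.71 [435.  -43.8  19.8]
```

View pics/w1.png

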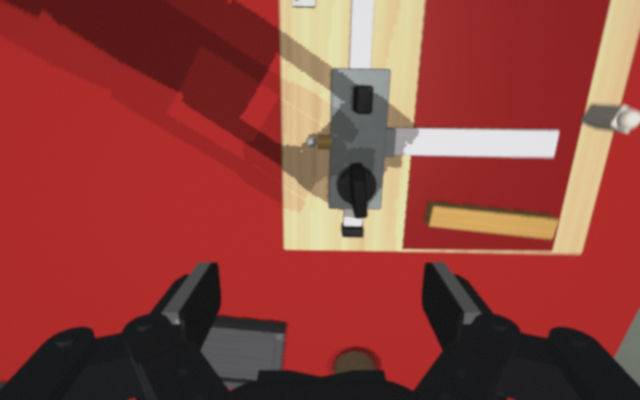

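The picture shows the carriage upright at (328–390, 69–208), the post near (363,98), the knob near (357,185) and the notch block at (303,2). I'll take an enlarged crop for sub-pixel points.

```bash
python3 - <<'E'
from h import *
im=cv2.imread("pics/w1.png")[60:240,300:410]
im=cv2.convertScaleAbs(im,alpha=1.6,beta=25)
cv2.imwrite("pics/c1.png",cv2.resize(im,None,fx=3.3,fy=3.3,interpolation=cv2.INTER_CUBIC))
E
```

```text
(no output)
```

View pics/c1.png

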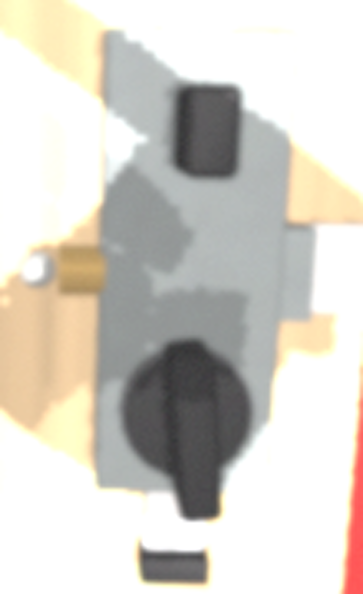

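```bash
python3 - <<'E'
from h import *
cal=get_calibration("wrist")
def P(x,y,z): return ray("wrist",[300+x/3.3-.35,60+y/3.3-.35],z,cal)
for n,a in dict(TL=(107,30,41),BL=(98,487,41),disc=(187,410,53),discL=(123,410,53),discR=(251,410,53),postTL=(190,87,81),postTR=(240,88,81),postBR=(235,177,81),postBL=(187,172,81),barBL=(182,517,81),barBR=(219,514,81),ball=(37,268,35),barTL=(168,350,53),barTR=(206,350,53)).items(): print(n,P(*a))
print("block",ray("wrist",[303,2],35,cal))
t=get_calibration("top")
print("notch top",ray("top",[321,242],35,t),"rail ends",ray("top",[257,234],26,t),ray("top",[402,210],26,t))
# bar axis via mask
m=trace("wrist","knob_bar")
for k in m[:2]: print(k["conf"],cv2.minAreaRect(np.argwhere(k["mask"])[:,::-1].astype(np.float32)))
E
```

```text
TL [ 476.9 -101.2   41. ]
BL [ 500.3 -245.7   41. ]
disc [ 523.  -211.1   53. ]
discL [ 502.6 -214.6   53. ]
discR [ 543.5 -207.5   53. ]
postTL [ 501.3 -114.5   81. ]
postTR [ 514.9 -112.4   81. ]
postBR [ 518.6 -135.9   81. ]
postBL [ 505.  -136.9   81. ]
barBL [ 524.2 -238.    81. ]
barBR [ 535.2 -235.1   81. ]
ball [ 467.6 -176.7   35. ]
barTL [ 513.1 -192.8   53. ]
barTR [ 525.  -190.7   53. ]
block [438.3 -46.1  35. ]
notch top [431.3 -16.3  35. ] rail ends [458.3 189.3  26. ] [ 532.1 -281.    26. ]
0.67 ((423.7364501953125, 162.66165161132812), (237.80613708496094, 150.838623046875), 20.323135375976562)
0.56 ((358.5066223144531, 189.343505859375), (52.332454681396484, 37.76531219482422), 56.88865280151367)
```

servo_tool:
  rows:
    - [50,[-19,39,0],[0,0,-3.4]]
    - [50,[0,0,60],[0,0,0]]
    - [50,[0,0,60],[0,0,0]]
    - [50,[0,0,48],[0,0,0]]
    - [50,[0,0,0],[0,0,0]]

```text
clock: 3.82
eef_pos: [520.6, -211.4, 100.2]
tcp_rot: [-3.136, -0.004, 1.803]
contact_force: [-0.8, 0.5, 0.3]
opening: 0.585
```

```bash
python3 - <<'E'
from h import *
st();im=grab_frame("wrist");
cv2.imwrite("pics/w2.png",cv2.convertScaleAbs(im,alpha=1.5,beta=20))
cal=get_calibration("wrist");K=np.array(cal["intrinsics"]);W=np.array(cal["world_to_cam"])
for z in (58,81,103):
    s=sense();p=W@np.r_[s["eef_pos"][:2],z,1];u=K@p[:3];print(z,(u/u[2])[:2].round(1))
E
```

```text
t 3.83 p [ 520.6 -211.4  100.2] r [-3.136 -0.004  1.803] F [-0.8  0.5  0.3] Tz [ 0.02  0.01 -0.  ] op 49.9 q [-0.39  0.42  1.87 -0.    0.86 -0.62]
58 [319.1 229.3]
81 [318.8 245.9]
103 [318.4 266.1]
```

View pics/w2.png

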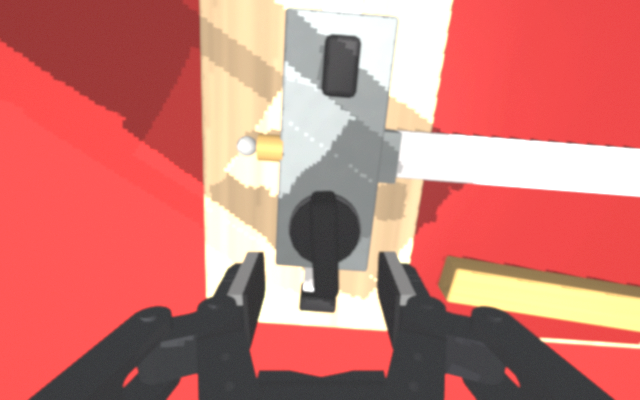

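The knob disc centre is at (325,228), and the TCP axis projects to (319,227), so I need to shift about +3.5 mm in tool y. The bar is aligned with the jaws.

servo_tool:
  rows:
    - [50,[0,3.5,15],[0,0,0]]
    - [50,[0,0,27],[0,0,0]]
    - [50,[0,0,0],[0,0,0]]

```text
clock: 4.25
eef_pos: [526.5, -211.5, 61.2]
tcp_rot: [-3.141, -0.0, 1.804]
contact_force: [0.4, -0.5, 0.4]
opening: 0.586
```

servo_tool:
  rows:
    - [8,[0,0,0],[0,0,0]]
    - [8,[0,0,0],[0,0,0]]
    - [8,[0,0,0],[0,0,0]]
    - [8,[0,0,0],[0,0,0]]
  force: 50

```text
clock: 4.75
eef_pos: [523.0, -212.4, 62.5]
tcp_rot: [-3.135, -0.001, 1.806]
contact_force: [-19.0, -6.9, 14.6]
opening: 0.154
```

```bash
python3 -c "from h import *;st()"
```

```text
t 4.75 p [ 523.  -212.4   62.5] r [-3.135e+00 -1.000e-03  1.806e+00] F [-19.   -6.9  14.6] Tz [-1.15  2.95  0.17] op 13.1 q [-0.39  0.48  1.89 -0.    0.78 -0.62]
```

servo_tool:
  rows:
    - [8,[0,-3,-4],[0,0,0]]
    - [8,[0,0,0],[0,0,0]]

```text
clock: 5.0
eef_pos: [522.3, -212.5, 63.2]
tcp_rot: [-3.14, -0.0, 1.805]
contact_force: [5.3, -5.6, -34.2]
opening: 0.147
```

```bash
python3 -c "from h import *;st()"
```

```text
t 5.0 p [ 522.3 -212.5   63.2] r [-3.14  -0.     1.805] F [  5.3  -5.6 -34.2] Tz [-1.03 -0.77  0.17] op 12.6 q [-0.39  0.47  1.89 -0.    0.78 -0.62]
```

servo_tool:
  rows:
    - [8,[-0.5,0.5,2.7],[0,0,0]]
    - [8,[0,0,0],[0,0,-5]]
    - [8,[0,0,0],[0,0,-8]]

```text
clock: 5.38
eef_pos: [522.3, -212.7, 62.9]
tcp_rot: [-3.138, -0.002, 2.035]
contact_force: [-7.9, -3.3, -2.6]
opening: 0.148
```

```bash
python3 -c "from h import *;st()"
```

```text
t 5.38 p [ 522.3 -212.7   62.9] r [-3.138e+00 -2.000e-03  2.035e+00] F [-7.9 -3.3 -2.6] Tz [-0.6   1.48 -0.12] op 12.6 q [-0.39  0.48  1.89 -0.    0.78 -0.85]
```

servo_tool:
  rows:
    - [8,[0,0,0],[0,0,-9.8]]
    - [8,[0,0,0],[0,0,-9.8]]
    - [8,[0,0,0],[0,0,-9.8]]
    - [8,[0,0,0],[0,0,-9.8]]

```text
clock: 5.88
eef_pos: [521.6, -212.5, 62.8]
tcp_rot: [-3.14, -0.005, 2.721]
contact_force: [-9.5, -3.1, -0.7]
opening: 0.142
```

servo_tool:
  rows:
    - [8,[0,0,0],[0,0,-9.8]]
    - [8,[0,0,0],[0,0,-9.8]]
    - [8,[0,0,0],[0,0,-9.8]]
    - [8,[0,0,0],[0,0,0]]

```text
clock: 6.38
eef_pos: [521.5, -212.5, 62.8]
tcp_rot: [3.14, -0.005, -3.052]
contact_force: [-9.2, -2.2, -0.1]
opening: 0.15
```

```bash
python3 -c "from h import *;st()"
```

```text
t 6.38 p [ 521.5 -212.5   62.8] r [ 3.14  -0.005 -3.052] F [-9.2 -2.2 -0.1] Tz [-0.58  1.69  0.17] op 12.8 q [-0.39  0.48  1.89 -0.    0.78 -2.05]
```

servo_tool:
  rows:
    - [40,[0,0,0],[0,0,0]]
    - [40,[0,0,0],[0,0,0]]
    - [40,[0,0,-30],[0,0,0]]
    - [40,[0,0,-60],[0,0,0]]
    - [40,[0,-60,-20],[0,0,-4]]
    - [40,[0,-26,0],[0,0,0]]
    - [40,[0,0,0],[0,0,0]]

```text
clock: 7.25
eef_pos: [533.6, -298.9, 172.1]
tcp_rot: [-3.141, 0.0, -2.988]
contact_force: [1.1, -0.5, -0.7]
opening: 0.469
```

```bash
python3 - <<'E'
from h import *
st();im=grab_frame("wrist");
cv2.imwrite("pics/w3.png",cv2.convertScaleAbs(im,alpha=1.5,beta=20))
cal=get_calibration("wrist");K=np.array(cal["intrinsics"]);W=np.array(cal["world_to_cam"])
for z in (41,81):
    s=sense();p=W@np.r_[s["eef_pos"][:2],z,1];u=K@p[:3];print(z,(u/u[2])[:2].round(1))
E
```

```text
t 7.25 p [ 533.6 -298.9  172.1] r [-3.141  0.    -2.988] F [ 1.1 -0.5 -0.7] Tz [-0.04  0.01  0.03] op 40.0 q [-0.51  0.39  1.72  0.    1.03 -2.24]
41 [320.9 188.8]
81 [320.9 203.8]
```

View pics/w3.png

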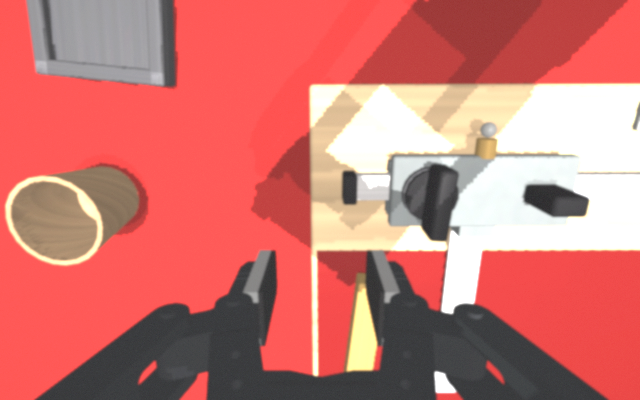

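I went the wrong way along tool y (yaw near π); nothing was touched. The knob bar now stands across the rail, with its disc at (430,195) and the post at (555,198). Moving over the post.

servo_tool:
  rows:
    - [55,[-1,59,0],[0,0,0]]
    - [55,[-1,59,0],[0,0,0]]
    - [55,[0,59,0],[0,0,0]]
    - [55,[0,0,35],[0,0,0]]
    - [55,[0,0,35],[0,0,0]]
    - [55,[0,0,0],[0,0,0]]

```text
clock: 8.05
eef_pos: [505.0, -120.5, 99.7]
tcp_rot: [3.139, -0.006, -2.984]
contact_force: [0.6, 0.5, 0.4]
opening: 0.644
```

```bash
python3 - <<'E'
from h import *
st();im=grab_frame("wrist");
cv2.imwrite("pics/w4.png",cv2.convertScaleAbs(im,alpha=1.5,beta=20))
cal=get_calibration("wrist");K=np.array(cal["intrinsics"]);W=np.array(cal["world_to_cam"])
s=sense();
for z in (41,81):
    p=W@np.r_[s["eef_pos"][:2],z,1];u=K@p[:3];print(z,(u/u[2])[:2].round(1))
E
```

```text
t 8.05 p [ 505.  -120.5   99.7] r [ 3.139 -0.006 -2.984] F [0.6 0.5 0.4] Tz [-0.05  0.02  0.04] op 55.0 q [-0.24  0.36  1.96  0.    0.82 -1.97]
41 [321.  218.7]
81 [321.1 245.5]
```

View pics/w4.png

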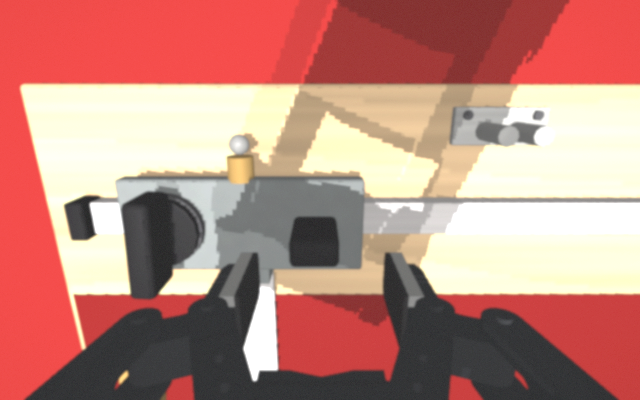

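Post top face is centred at about (314.5,252) and the TCP axis at (321,245.5): shift about -3.5 mm in y and -3 mm in x, then descend and grip.

servo_tool:
  rows:
    - [55,[-3,-3.5,15],[0,0,0]]
    - [55,[0,0,27],[0,0,0]]
    - [55,[0,0,0],[0,0,0]]

```text
clock: 8.48
eef_pos: [510.6, -125.3, 59.3]
tcp_rot: [3.141, -0.002, -2.985]
contact_force: [-0.6, 0.4, 0.7]
opening: 0.644
```

servo_tool:
  rows:
    - [20,[0,0,0],[0,0,0]]
    - [20,[0,0,0],[0,0,0]]
    - [20,[0,0,0],[0,0,0]]
    - [20,[0,0,0],[0,0,0]]
  force: 50

```text
clock: 8.98
eef_pos: [512.1, -125.6, 61.5]
tcp_rot: [-3.141, 0.002, -2.985]
contact_force: [-1.0, 0.1, 7.4]
opening: 0.286
```

```bash
python3 - <<'E'
from h import *
st();cal=get_calibration("wrist");s=sense()
im=cv2.convertScaleAbs(grab_frame("wrist"),alpha=1.5,beta=20)
cv2.imwrite("pics/w5.png",im)
grab_frame("top");M=np.linalg.inv(np.array(cal["world_to_cam"]))
for b in boxes_of("wrist","notch")[:3]: print(b["conf"],(M@np.r_[b["centre"],1])[:3].round(1))
M=np.linalg.inv(np.array(get_calibration("top")["world_to_cam"]))
for b in boxes_of("top","notch")[:3]: print(b["conf"],(M@np.r_[b["centre"],1])[:3].round(1))
E
```

```text
t 8.97 p [ 512.1 -125.6   61.5] r [-3.141e+00  2.000e-03 -2.985e+00] F [-1.   0.1  7.4] Tz [-0.02  0.28 -0.02] op 24.5 q [-0.24  0.43  1.97 -0.    0.73 -1.97]
0.79 [432.2 -27.6  17. ]
0.54 [432.6 -13.3  22.8]
```

View pics/w5.png

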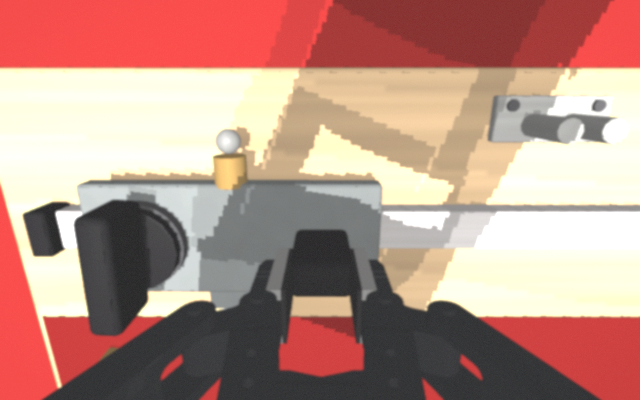

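```bash
python3 - <<'E'
from h import *
cal=get_calibration("wrist")
R=lambda u,v,z: ray("wrist",[u,v],z,cal)
b=R(229,141,35);print("ball",b)
th=.156;d=np.array([-np.sin(th),np.cos(th),0])
for z in (18,22,26,30): 
    p=R(556,104,z);print("blk",z,p,"dist",((p-b)@d).round(1), "20mm check screws", ((R(599,104,z)-R(513,104,z))@d).round(1))
for z in (40,45,50): 
    p=R(590.5,130,z);print("pintop",z,p,((p-b)@d).round(1),"sep",((R(612,130,z)-R(569,130,z))@d).round(1))
t=get_calibration("top"); p=ray("top",[321,242],25,t);print(p,(p-b)@d)
g=np.r_[sense()["eef_pos"][:2],0]; print("ball from grip", g-45*d+50*np.array([-np.cos(th),-np.sin(th),0]))
E
```

```text
ball [ 467.7 -177.8   35. ]
blk 18 [425.3 -16.9  18. ] dist 165.5 20mm check screws 44.4
blk 22 [425.6 -19.5  22. ] dist 162.9 20mm check screws 43.3
blk 26 [425.9 -22.1  26. ] dist 160.3 20mm check screws 42.3
blk 30 [426.2 -24.7  30. ] dist 157.7 20mm check screws 41.4
pintop 40 [435.5 -11.2  40. ] 169.6 sep 19.9
pintop 45 [435.6 -15.   45. ] 165.8 sep 19.3
pintop 50 [435.7 -18.9  50. ] 161.9 sep 18.7
[430.8 -16.6  25. ] 164.97557349416658
ball from grip [ 469.74230169 -177.83966344    0.        ]
```

servo_tool:
  rows:
    - [20,[0,5,-0.5],[0,0,0]]
    - [20,[0,10,0],[0,0,0]]
    - [20,[0,10,0],[0,0,0]]
    - [20,[0,0,0],[0,0,0]]

```text
clock: 9.68
eef_pos: [508.0, -99.5, 61.6]
tcp_rot: [-3.142, 0.001, -2.984]
contact_force: [0.3, 1.2, 6.4]
opening: 0.29
```

```bash
python3 -c "from h import *;st()"
```

```text
t 9.68 p [508.  -99.5  61.6] r [-3.142e+00  1.000e-03 -2.984e+00] F [0.3 1.2 6.4] Tz [ 0.15  0.03 -0.07] op 24.7 q [-0.2   0.42  1.99  0.    0.73 -1.93]
```

servo_tool:
  rows:
    - [20,[0,15,0],[0,0,0]]
    - [20,[0,15,0],[0,0,0]]
    - [20,[0,15,0],[0,0,0]]
    - [20,[0,15,0],[0,0,0]]
    - [20,[0,15,0],[0,0,0]]
    - [20,[0,15,0],[0,0,0]]
    - [20,[0,15,0],[0,0,0]]
    - [20,[0,0,0],[0,0,0]]

```text
clock: 10.68
eef_pos: [491.6, 4.7, 61.6]
tcp_rot: [3.141, 0.002, -2.984]
contact_force: [0.5, 0.8, 5.6]
opening: 0.293
```

```bash
python3 - <<'E'
from h import *
st()
im=cv2.convertScaleAbs(grab_frame("wrist"),alpha=1.5,beta=20)
cv2.imwrite("pics/w6.png",im)
E
```

```text
t 10.68 p [491.6   4.7  61.6] r [ 3.141e+00  2.000e-03 -2.984e+00] F [0.5 0.8 5.6] Tz [ 0.12 -0.03 -0.1 ] op 25.1 q [ 0.01  0.39  2.05  0.    0.7  -1.72]
```

View pics/w6.png

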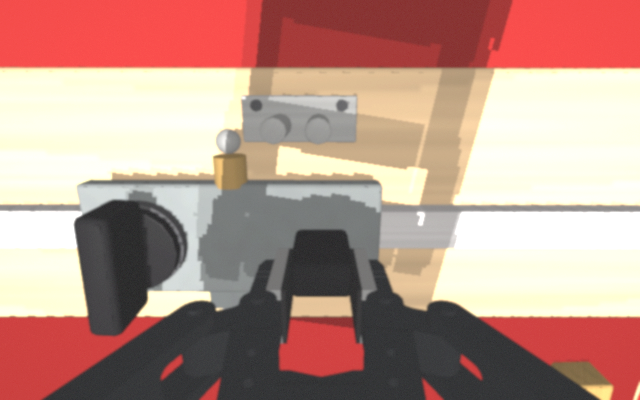

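Ball is at (229,141) and the pins' middle at (296,128), giving about 32 mm to go. Advancing in small rows.

servo_tool:
  rows:
    - [20,[0,5,0],[0,0,0]]
    - [20,[0,5,0],[0,0,0]]
    - [20,[0,5,0],[0,0,0]]
    - [20,[0,0,0],[0,0,0]]

```text
clock: 11.22
eef_pos: [489.4, 18.5, 61.5]
tcp_rot: [-3.141, 0.002, -2.984]
contact_force: [0.6, -1.8, 5.8]
opening: 0.29
```

servo_tool:
  rows:
    - [20,[0,2,0],[0,0,0]]
    - [20,[0,2,0],[0,0,0]]
    - [20,[0,0,0],[0,0,0]]

```text
clock: 11.6
eef_pos: [488.8, 22.2, 61.6]
tcp_rot: [-3.141, 0.002, -2.984]
contact_force: [1.0, -1.9, 5.9]
opening: 0.292
```

servo_tool:
  rows:
    - [20,[0,2,0],[0,0,0]]
    - [20,[0,2,0],[0,0,0]]
    - [20,[0,0,0],[0,0,0]]

```text
clock: 11.98
eef_pos: [488.2, 26.5, 61.6]
tcp_rot: [-3.141, 0.002, -2.985]
contact_force: [0.8, -0.5, 5.8]
opening: 0.295
```

servo_tool:
  rows:
    - [20,[0,2,0],[0,0,0]]
    - [20,[0,2,0],[0,0,0]]
    - [20,[0,0,0],[0,0,0]]

```text
clock: 12.35
eef_pos: [487.5, 30.6, 61.6]
tcp_rot: [3.141, 0.002, -2.985]
contact_force: [0.4, 1.7, 6.7]
opening: 0.293
```

servo_tool:
  rows:
    - [20,[0,2,0],[0,0,0]]
    - [20,[0,0,0],[0,0,0]]

```text
clock: 12.6
eef_pos: [487.2, 32.8, 61.6]
tcp_rot: [3.141, 0.002, -2.985]
contact_force: [0.2, 2.4, 6.6]
opening: 0.292
```

servo_tool:
  rows:
    - [20,[0,2,0],[0,0,0]]
    - [20,[0,0,0],[0,0,0]]

```text
clock: 12.85
eef_pos: [486.8, 34.9, 61.6]
tcp_rot: [3.141, 0.002, -2.985]
contact_force: [0.7, 5.1, 7.3]
opening: 0.291
```

The force turned to pulling forward, so the ball is over the pin. Continuing to the zero-force middle.

servo_tool:
  rows:
    - [20,[0,1,0],[0,0,0]]
    - [20,[0,0,0],[0,0,0]]

```text
clock: 13.1
eef_pos: [486.7, 35.9, 61.6]
tcp_rot: [3.141, 0.002, -2.985]
contact_force: [-0.1, 5.3, 7.2]
opening: 0.293
```

servo_tool:
  rows:
    - [20,[0,1,0],[0,0,0]]
    - [20,[0,0,0],[0,0,0]]

```text
clock: 13.35
eef_pos: [486.5, 37.0, 61.6]
tcp_rot: [3.141, 0.002, -2.985]
contact_force: [0.2, 5.8, 7.5]
opening: 0.296
```

```bash
python3 - <<'E'
from h import *
st()
im=cv2.convertScaleAbs(grab_frame("wrist"),alpha=1.5,beta=20)[80:200,180:280]
cv2.imwrite("pics/w7.png",cv2.resize(im,None,fx=5,fy=5,interpolation=cv2.INTER_CUBIC))
E
```

```text
t 13.35 p [486.5  37.   61.6] r [ 3.141e+00  2.000e-03 -2.985e+00] F [0.2 5.8 7.5] Tz [ 0.79 -0.01  0.01] op 25.3 q [ 0.07  0.39  2.06  0.    0.7  -1.66]
```

View pics/w7.png

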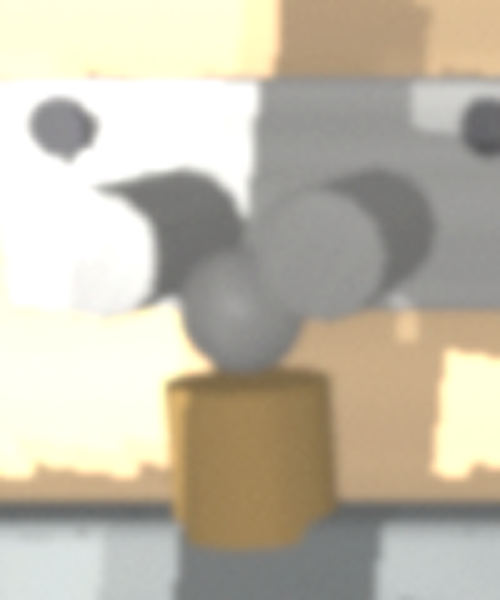

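The ball at about (228,142) sits between the pins, visually within about 1 mm of the middle. It still pulls forward with 5.8 N (V-shaped notch), so I'll step until it flips.

servo_tool:
  rows:
    - [20,[0,0.5,0],[0,0,0]]
    - [20,[0,0,0],[0,0,0]]

```text
clock: 13.65
eef_pos: [486.4, 37.3, 61.6]
tcp_rot: [3.141, 0.002, -2.985]
contact_force: [-0.6, 4.3, 7.1]
opening: 0.293
```

servo_tool:
  rows:
    - [20,[0,0.5,0],[0,0,0]]
    - [20,[0,0,0],[0,0,0]]

```text
clock: 13.9
eef_pos: [486.4, 37.6, 61.6]
tcp_rot: [3.141, 0.002, -2.985]
contact_force: [0.7, 1.8, 5.9]
opening: 0.29
```

servo_tool:
  rows:
    - [20,[0,0.5,0],[0,0,0]]
    - [20,[0,0,0],[0,0,0]]

```text
clock: 14.15
eef_pos: [486.4, 37.8, 61.6]
tcp_rot: [-3.141, 0.002, -2.985]
contact_force: [1.0, -0.7, 7.4]
opening: 0.296
```

servo_tool:
  rows:
    - [20,[0,0,0],[0,0,0]]
    - [20,[0,0,0],[0,0,0]]
    - [20,[0,0,0],[0,0,0]]
    - [20,[0,0,0],[0,0,0]]

```text
clock: 14.65
eef_pos: [486.4, 37.8, 61.6]
tcp_rot: [-3.142, 0.002, -2.985]
contact_force: [0.2, 0.1, 5.4]
opening: 0.291
```

```bash
python3 - <<'E'
from h import *
st()
a=cv2.convertScaleAbs(grab_frame("wrist"),alpha=1.3,beta=10)[60:340,40:400]
b=grab_frame("top")[110:270,130:500]
b=cv2.resize(b,(720,311));a=cv2.copyMakeBorder(a,0,0,0,360,0)
cv2.imwrite("pics/f.png",np.vstack([a,b]))
E
```

```text
t 14.65 p [486.4  37.8  61.6] r [-3.142e+00  2.000e-03 -2.985e+00] F [0.2 0.1 5.4] Tz [-0.07 -0.12  0.01] op 24.9 q [ 0.07  0.39  2.06  0.    0.7  -1.65]
```

View pics/f.png

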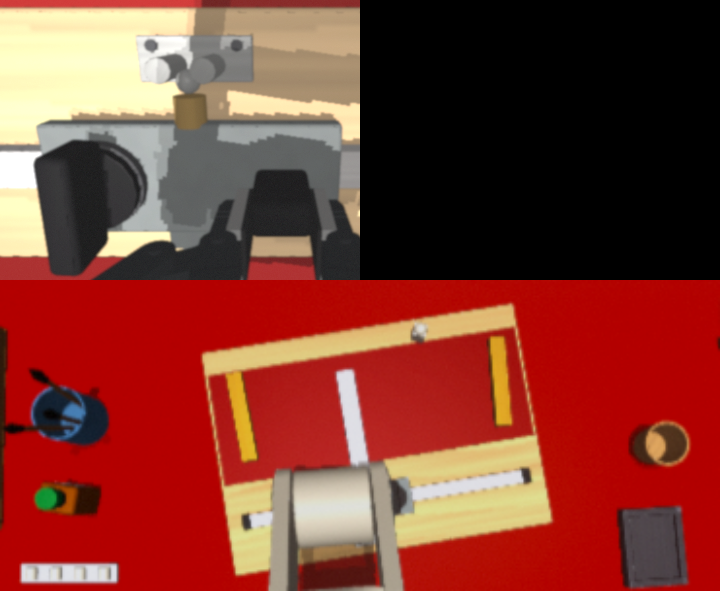

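The ball sits between the pins, the knob bar is across the rail, the post is gripped, and the bystanders haven't moved. Handing in.

```bash
python3 -c "from rig import *;print(sign_off())"
```

```text
the job is handed in; nothing more can be done
None
```

The clamp knob is loose and the carriage is in the notch, with the gripper still holding the grip post. I handed the job in at 14.65 s.

- **Knob:** I turned it about 81° counter-clockwise, to roughly 1.5 rad. That figure comes from the tool's yaw. The last picture shows the bar across the rail.
- **Carriage:** It slid about 165 mm with almost no resistance. The ball passed the first pin, pulled forward with up to 5.8 N, and the force then dropped to about zero at the middle.
- **Last checks:** The along-rail force was 0.1 N and the position steady. The ball sat between the two pins, and the post was gripped at 25 mm opening. The bystanders looked unmoved in the top view.
- **Not ideal:**
  - A vertical force of about 5 N, from closing the jaws, remained on the gripper at hand-in.
  - Before turning the knob, I over-corrected its grip upward and briefly pulled on it with 34 N.
  - I made one move the wrong way along the rail, in free air, and nothing was touched.

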